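# Turn the bottle to the scanner

## Robot

A 6-joint arm with a two-finger parallel gripper is mounted at the origin on the work surface. World frame = base frame: x ahead of the robot, y to its left, z up, the work surface at z = 0. Lengths are in m, angles in degrees, forces in N, time in s.
With the tool pointing down it reaches from about 0.375 to 0.9 m from the base axis. Payload 3.1 kg.
Tool frame: the origin (TCP) lies between the finger pads; the fingertips stand 11 mm ahead of it and the grasp point (between the pads) lies 8 mm behind it; z points along the fingers, y is the line along which they close (so a half turn about z gives the same grasp; the last joint's range is limited). The gripper opens to 87 mm and grips with 3 to 60 N. Pads are 19 mm wide; open, the fingers measure 117 mm over their backs; the gripper's body (75 mm by 190 mm) begins 51 mm behind the grasp point.
Start: joints at [-85.056, 30.224, 82.088, -0, 67.689, -10.227], TCP at [0.164, -0.603, 0.234] pointing down, gripper open.
Joint ranges: [-176.69, 176.69], [-43.24, 126.21], [12.49, 139.97], [-82, 262], [0, 151.66], [-163.58, 163.58]. Speed limits (degrees/s): [159.86, 159.86, 180, 180, 180, 180].

## Interface

Orientations are given as a 3x3 rotation matrix whose columns are the frame's x, y, z axes.
In Python, from rig import bot gives the robot as it stands.
- The arm moves only by the tool apply_moves, never from a script. Its argument "steps" is a list that holds one entry, the list of rows, each a list of 7 numbers: the shift along the tool's x, y, z in cm, then the turn, a rotation vector about the tool's x, y, z in degrees, then the gripper command: -1 is shut, 1 is fully open, values between are in proportion. In form: [[[dx, dy, dz, rx, ry, rz, jaw], ...]]. A call has 1 to 20 rows; each row is the pose to reach, as a shift and turn from the pose commanded when the call began, along the tool's axes at that moment; what a row does not reach only later rows make up. A row lasts 1/8 s, in which the tool goes at most 62.5 mm and 10.7 degrees, less where a joint would pass 70% of its speed; a pose out of reach is approached as far as the arm can. A call with a gripper value outside its range is refused whole. The fingers move at their own pace and stop on an object; the grip force is fixed at half the most. Time passes only in rows, so rows that repeat a pose let the fingers close. It gives the time, the measured TCP pose, the force, the opening and the grip force at its end, in the units of the state.
- bot.read_state(): the state, without advancing time (a new reading comes with each control period).
- bot.capture(name): name is "scene" or "top"; returns the picture (400x640x3 uint8, blue, green, red); there is no depth.
- bot.camera_model(name): a dict with "intrinsics" (3x3 intrinsics, pixels), "R" (3x3) and "t" (3): a world point X has camera coordinates R X + t. Camera axes: x right, y down, z forward; pixel columns grow to the right and rows downward; lengths in m; the calibration is good to about 2 mm. A picture is of the moment at which its call begins. camera_model takes no time and is no camera call.
- bot.hand_in(): hands the job in; it is judged then, once.
The state is a dict: "time_s": time; "joint_positions": joint angles; "qvel": joint speeds; "tau": joint torques, N m; "position": TCP position; "tcp_rot": TCP orientation; "force": force on the tool from outside, world axes, zero at the start; "moment": the same for the moment, N m; "opening": opening from 0.0 (shut) to 1.0 (fully open); "grasp_force": force on a finger pad.
Only numpy, scipy, OpenCV 4.12 (cv2) and the standard library are available. Lean on these libraries where they do the work, as an engineer would, in place of code of your own. Each camera call takes 0.05 s, during which the arm holds its last target. There are 200 camera calls.

## Task

Gently push the turntable round by its rim, using the fingers, until the tall narrow-necked bottle riding on it stands squarely in front of the fixed scanner head (between the scanner and the turntable's middle). Do not touch, grip or lift the goods standing on the turntable: they must ride round upright; leave the drinking flask and the clipboard where they are. Finish with the turntable at rest and the hand clear.

Things in the scene. Friction and masses are not known exactly. Their poses are not given: they have to be found in the camera images.
- stand: Scanning stand fixed to the table. Origin on the table under the turntable's axis; z up; +x points from the turntable's middle to the scanner: a black head 55 x 80 x 70 mm (x, y, z) on a post, centred 218 mm out along +x, 90 to 165 mm above the table, its glass window facing the turntable. A beam 10 mm high joins it to the foot.
- deck (a joint): Turn of the turntable on the stand, rad, counter-clockwise from above positive, many turns either way. At value q one rim post lies at angle q from the stand's +x axis, the others every 60 degrees. Stiff bearing: about 1 N at a post turns it; it stops within a few degrees when let go. The goods ride on it by friction.
- post (a point): Top centre of one of six like rim posts: upright aluminium rods 14 mm in diameter on a circle of radius 140 mm, 60 degrees apart, tops 100 mm above the table; they may be pushed sideways. They stand on the turntable, a grey disc of radius 152 mm, 18 to 30 mm above the table.
- bottle: The item to bring to the scanner: closed amber glass bottle with narrow neck, the tallest of the three goods on the turntable, 56 mm in diameter, 140 mm high, about 0.3 kg, standing loose on the disc some 64 mm from the axis. Origin at the centre of its underside (30 mm above the table).
- can: Tin can standing loose on the disc some 64 mm from the axis, 66 mm in diameter, 100 mm high. Origin at the centre of its underside. Not to be touched.
- jar: Squat glass jar with a lid standing loose on the disc some 64 mm from the axis, 72 mm in diameter, 72 mm high. Origin at the centre of its underside. Not to be touched.
- flask: Drinking flask on the table to the left of the stand, 74 mm in diameter, 200 mm high. Origin at the centre of its underside. Leave alone.
- clipboard: Clipboard lying flat on the table to the right of the stand, 310 x 220 mm, 13 mm high at the clip. Origin at the centre of its underside. Leave alone.
Mind the look-alikes: they are no part of the job. Leave any blue, green or yellow look-alike of the bottle alone.

How it is judged:
By the outcome, as a careful person would: the job done as asked, in the order asked, and still so for the second after the job is handed in, with the robot touching nothing.
It also fails if it takes over 64 s, if anything falls off the work surface, if the arm or the gripper's body presses on something with over 40 N, if the wrist force passes 120 N, or if a joint passes its speed limit or range.

## Working session

There is one attempt and no reset: what is moved stays moved. The work goes in short steps, Python scripts to look and compute and a tool call to move; the robot and the scene stay as the last step left them, time stands still between calls to the robot, and variables do not carry over. Pictures are saved under pics/ and viewed, at most 10 in all, crops included, and the job is handed in when it is done.

Besides the shell and the picture viewer there is one more tool, called as a command line: name --argument value ..., lists and objects as JSON in quotes. apply_moves: Moves the arm, as the interface text tells. Its arguments: {"type":"object","properties":{"steps":{"type":"array","items":{"type":"array","items":{"type":"array","items":{"type":"number"}}}}},"required":["steps"]}

```bash
mkdir -p pics; python3 - <<'E'
from rig import bot
import cv2
for n in("scene","top"):
    cv2.imwrite(f"pics/{n}0.png",bot.capture(n)); m=bot.camera_model(n); print(n,m)
print(bot.read_state())
E
```

```text
scene {'intrinsics': array([[469.98909461,   0.        , 325.179196  ],
       [  0.        , 469.98909461, 196.55370705],
       [  0.        ,   0.        ,   1.        ]]), 'R': array([[ 4.88049231e-02,  9.98807840e-01, -9.89289212e-04],
       [ 8.16722113e-01, -4.04777604e-02, -5.75609712e-01],
       [-5.74963537e-01,  2.72846134e-02, -8.17723964e-01]]), 't': array([-0.00978289, -0.38264454,  1.91905584])}
top {'intrinsics': array([[519.59134567,   0.        , 321.10434593],
       [  0.        , 519.59134567, 204.86603173],
       [  0.        ,   0.        ,   1.        ]]), 'R': array([[-0.01694515, -0.99973032,  0.01587934],
       [-0.99592597,  0.0154696 , -0.0888378 ],
       [ 0.08856819, -0.01732002, -0.99591952]]), 't': array([-0.01408851,  0.52240707,  1.63309072])}
{'time_s': 0.1, 'joint_positions': array([-8.50557193e+01,  3.02739751e+01,  8.21485420e+01, -1.54519104e-04,
        6.76914128e+01, -1.02272557e+01]), 'qvel': array([-0.01170611, -0.13135963, -0.13583146, -0.01067341,  0.16301559,
       -0.06368374]), 'tau': array([-4.18213640e-04, -4.40987062e+01, -1.77150321e+01,  6.35729567e-02,
        5.33653633e-02, -4.77833930e-05]), 'position': array([ 0.16354038, -0.60255758,  0.23266868]), 'tcp_rot': array([[ 9.65146388e-01,  2.61710563e-01, -1.73864186e-04],
       [ 2.61710386e-01, -9.65144419e-01,  1.98083683e-03],
       [ 3.50601872e-04, -1.95729957e-03, -9.99998023e-01]]), 'force': array([-0.3787138 , -1.28818542,  0.35077135]), 'moment': array([ 0.02695955, -0.02185497,  0.00579843]), 'grasp_force': 0.0, 'opening': 1.0032708144033426}
```

View pics/scene0.png

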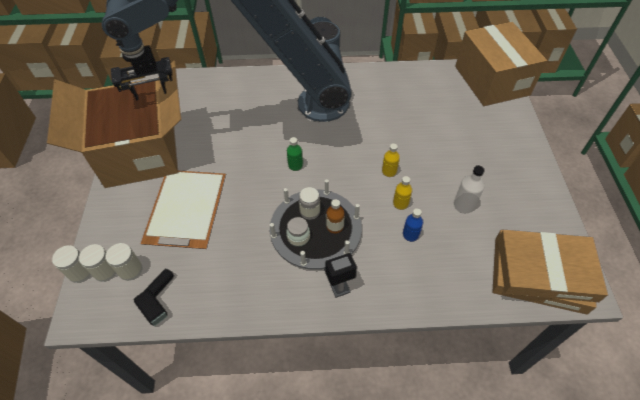

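View pics/top0.png

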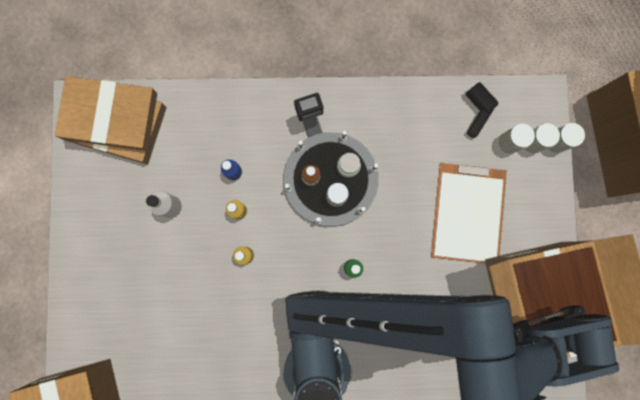

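The top view shows the turntable centred near (331,180) px, with the scanner at (309,107) and the amber bottle's cap at (311,172). The posts are near (344,134), (375,167), (362,210), (319,220), (287,187) and (300,144). The green, blue and yellow bottles are look-alikes standing on the table.

```bash
cat > h.py <<'E'
from rig import bot
import cv2, numpy as np
from scipy.optimize import least_squares
def ray(n,uv,z):
    m=bot.camera_model(n); R,t=np.array(m["R"]),np.array(m["t"])
    d=R.T@np.linalg.inv(m["intrinsics"])@[uv[0],uv[1],1]; c=-R.T@t
    return (c+d*(z-c[2])/d[2])[:2]
def proj(n,X):
    m=bot.camera_model(n); p=m["intrinsics"]@(m["R"]@np.array(X)+m["t"]); return p[:2]/p[2]
def bright(im,uv,r=5):
    u,v=map(int,uv); g=im[v-r:v+r+1,u-r:u+r+1].min(2).astype(float)
    w=np.clip(g-np.percentile(g,85),0,None); yy,xx=np.mgrid[v-r:v+r+1,u-r:u+r+1]
    return (xx*w).sum()/w.sum(),(yy*w).sum()/w.sum()
def amber(im,c,n="top"):
    hsv=cv2.cvtColor(im,cv2.COLOR_BGR2HSV); u,v=proj(n,[*c,.06])
    mk=cv2.inRange(hsv,(3,110,50),(17,255,255)); k=np.zeros_like(mk); cv2.circle(k,(int(u),int(v)),40,255,-1)
    return cv2.bitwise_and(mk,k)
E
python3 - <<'E'
from h import *
im=bot.capture("top")
P=np.array([ray("top",bright(im,p),.1) for p in [(344,134),(375,167),(362,210),(319,220),(287,187),(300,144)]])
s=least_squares(lambda p:(P-np.c_[p[0]+.14*np.cos(p[2]+np.arange(6)*-np.pi/3),p[1]+.14*np.sin(p[2]-np.arange(6)*np.pi/3)]).ravel(),[*P.mean(0),-.3])
print(P.round(3),s.x,s.fun.round(3))
c=s.x[:2]
for n,uv,z in[("top",(309,103),.165),("top",(311,169),.17),("top",(349,163),.13),("top",(338,193),.102),("scene",(336,204),.17)]:
    p=ray(n,uv,z);d=p-c; print(n,uv,p.round(3),np.hypot(*d).round(3),np.degrees(np.arctan2(d[1],d[0])).round(1))
for n in("top","scene"):
    im=bot.capture(n);u,v=proj(n,[*c,.08]).astype(int)
    cv2.imwrite(f"pics/{n}1.png",cv2.resize(im[v-95:v+55,u-75:u+75],(600,600),interpolation=2)) ; print(n,u-75,v-95)
mk=amber(bot.capture("top"),c); M=cv2.moments(mk,True); print(M['m00'],M['m10']/M['m00'],M['m01']/M['m00'])
E
python3 -c "
import cv2,numpy as np
cv2.imwrite('pics/both1.png',cv2.resize(np.hstack([cv2.imread('pics/top1.png'),cv2.imread('pics/scene1.png')]),(800,400)))" 2>/dev/null
```

```text
[[ 0.74  -0.097]
 [ 0.636 -0.192]
 [ 0.503 -0.148]
 [ 0.473 -0.011]
 [ 0.577  0.083]
 [ 0.711  0.04 ]] [ 0.60659147 -0.05425287 -0.31030827] [ 0.     0.    -0.    -0.001 -0.    -0.    -0.     0.    -0.     0.
  0.001  0.   ]
top (309, 103) [0.813 0.011] 0.217 17.4
top (311, 169) [0.615 0.008] 0.063 82.5
top (349, 163) [ 0.638 -0.107] 0.061 -59.4
top (338, 193) [ 0.551 -0.073] 0.059 -161.3
scene (336, 204) [0.617 0.013] 0.068 81.5
top 256 80
scene 239 123
158.0 310.65822784810126 174.65189873417722
```

View pics/both1.png

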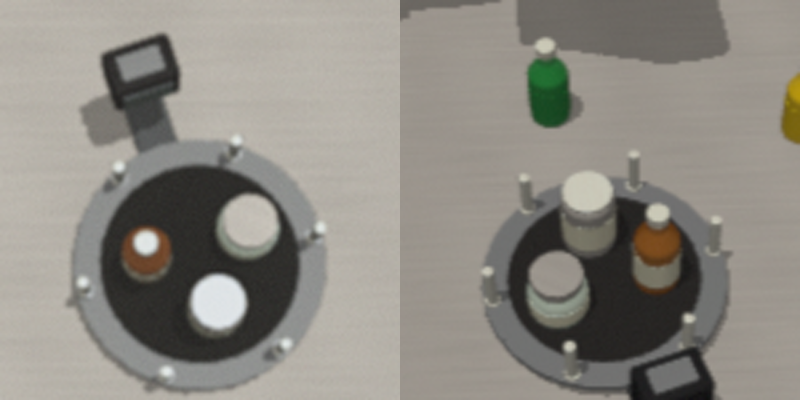

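The crops show the amber bottle at bearing about 82° and the scanner at about 17.5°. I need roughly 65° of clockwise turn. I'll straddle the post on the robot's side (bearing 162°) with the fingers part open and take it round to about 97°.

apply_moves --steps '[[[0,0,-5,0,0,0,-0.3],[0,0,-10,0,0,0,-0.3],[45.3,-49,-10,0,0,-147,-0.3],[45.3,-49,-10,0,0,-147,-0.3],[45.3,-49,-10,0,0,-147,-0.3],[45.3,-49,-10,0,0,-147,-0.3],[45.3,-49,-10,0,0,-147,-0.3],[45.3,-49,-10,0,0,-147,-0.3],[45.3,-49,-10,0,0,-147,-0.3],[45.3,-49,-10,0,0,-147,-0.3],[45.3,-49,-10,0,0,-147,-0.3],[45.3,-49,-10,0,0,-147,-0.3],[45.3,-49,-10,0,0,-147,-0.3],[45.3,-49,-10,0,0,-147,-0.3],[45.3,-49,-10,0,0,-147,-0.3],[45.3,-49,-10,0,0,-147,-0.3],[45.3,-49,-10,0,0,-147,-0.3],[45.3,-49,-10,0,0,-147,-0.3],[45.3,-49,-10,0,0,-147,-0.3],[45.3,-49,-10,0,0,-147,-0.3]]]'

```text
time_s: 2.8
position: [0.4726, -0.0118, 0.3336]
tcp_rot: [[-0.952, 0.307, 0.0], [0.307, 0.952, 0.0], [-0.0, 0.0, -1.0]]
force: [-0.0, 0.3, 0.0]
opening: 0.354
grasp_force: 0.0
```

```bash
cat >> h.py <<'E'
C=np.array([.6066,-.0543])
def rel(ang,z,r=.14,s=None):
    "tool-frame shift (cm) and turn to stand over rim bearing ang (deg), x axis radial"
    s=s or bot.read_state(); R=s["tcp_rot"]; a=np.radians(ang)
    T=np.array([*(C+r*np.array([np.cos(a),np.sin(a)])),z]); xa=np.degrees(np.arctan2(R[1,0],R[0,0]))
    return (R.T@(T-s["position"])*100).round(2), round(-((ang-xa+180)%360-180),1)
E
python3 - <<'E'
from h import *
s=bot.read_state(); print(s["time_s"],s["position"],s["tcp_rot"].round(3),s["opening"],s["force"])
print(rel(162.2,.33),rel(162.2,.13))
im=bot.capture("top"); g=im.max(2); mk=((g<60)*255).astype(np.uint8)
# scanner head top face: edges
k=np.zeros_like(mk); k[88:125,285:335]=mk[88:125,285:335]
c=max(cv2.findContours(k,0,2)[0],key=cv2.contourArea); print(cv2.contourArea(c),cv2.minAreaRect(c))
P=ray("top",(314.9,132.5),.01)
print("beam",np.degrees(np.arctan2(*(P-C)[::-1])), "green",ray("top",(355,269),.13))
im=bot.capture("scene"); u,v=proj("scene",[*C,.1]).astype(int)
cv2.imwrite("pics/s2.png",cv2.resize(im[v-130:v+70,u-120:u+120],(720,600)))
E
```

```text
2.8 [ 0.47258161 -0.01178021  0.33358983] [[-0.952  0.307  0.   ]
 [ 0.307  0.952  0.   ]
 [-0.     0.    -1.   ]] 0.3544608948424712 [-0.03023245  0.27490436  0.04916456]
(array([-0.06,  0.05,  0.36]), np.float64(-0.1)) (array([-0.06,  0.05, 20.36]), np.float64(-0.1))
489.5 ((308.6000061035156, 107.29998779296875), (21.819713592529297, 25.61444854736328), 71.56504821777344)
beam 17.269265340207017 green [ 0.32099233 -0.11757168]
```

View pics/s2.png

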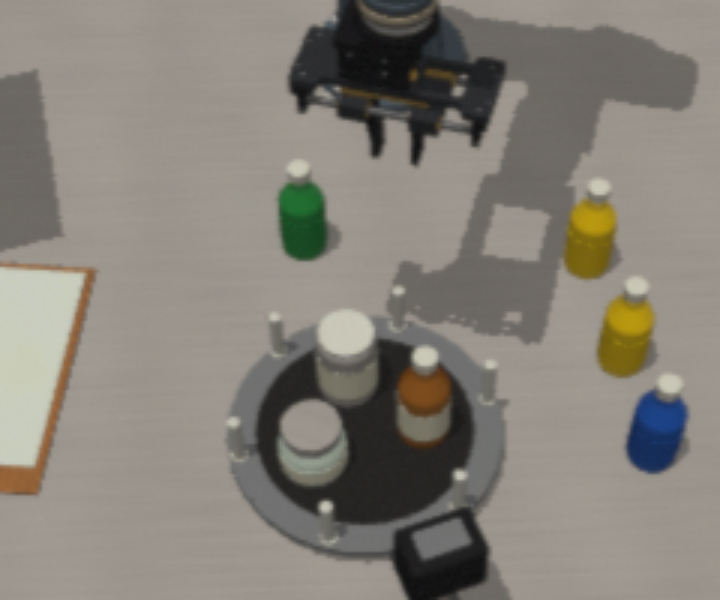

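The gripper hangs above and behind the post at about (398,305) in this crop, and nothing has been disturbed. Next I lower the fingers over that post.

apply_moves --steps '[[[0,0,5,0,0,0,-0.3],[0,0,10,0,0,0,-0.3],[0,0,15,0,0,0,-0.3],[0,0,18,0,0,0,-0.3],[0,0,20,0,0,0,-0.3],[0,0,21.5,0,0,0,-0.3],[0,0,23,0,0,0,-0.3],[0,0,24,0,0,0,-0.3],[0,0,25,0,0,0,-0.3],[0,0,25,0,0,0,-0.3]]]'

```text
time_s: 4.15
position: [0.4723, -0.0116, 0.083]
tcp_rot: [[-0.952, 0.306, -0.001], [0.306, 0.952, 0.0], [0.001, -0.0, -1.0]]
force: [-0.1, 0.3, 0.5]
opening: 0.353
grasp_force: 0.0
```

```bash
python3 - <<'E'
from h import *
s=bot.read_state()
for a in np.arange(159,90,-3.): print(a,*rel(a,.083,s=s))
for n in("scene",):
    im=bot.capture(n); u,v=proj(n,[*C,.1]).astype(int)
    cv2.imwrite("pics/s3.png",cv2.resize(im[v-110:v+60,u-80:u+80],(640,600)))
E
```

```text
159.0 [-0.12  0.83  0.  ] 3.2
156.0 [-0.18  1.56  0.  ] 6.2
153.0 [-0.27  2.28  0.  ] 9.2
150.0 [-0.41  3.    0.  ] 12.2
147.0 [-0.58  3.71  0.  ] 15.2
144.0 [-0.79  4.42  0.  ] 18.2
141.0 [-1.04  5.11  0.  ] 21.2
138.0 [-1.32  5.78  0.  ] 24.2
135.0 [-1.64  6.44  0.  ] 27.2
132.0 [-1.99  7.09  0.  ] 30.2
129.0 [-2.38  7.71  0.  ] 33.2
126.0 [-2.79  8.31  0.  ] 36.2
123.0 [-3.24  8.89  0.  ] 39.2
120.0 [-3.72  9.45  0.  ] 42.2
117.0 [-4.22  9.98 -0.  ] 45.2
114.0 [-4.76 10.48 -0.  ] 48.2
111.0 [-5.32 10.96 -0.  ] 51.2
108.0 [-5.9 11.4 -0. ] 54.2
105.0 [-6.5  11.82 -0.  ] 57.2
102.0 [-7.13 12.2  -0.  ] 60.2
99.0 [-7.77 12.54 -0.  ] 63.2
96.0 [-8.440e+00  1.286e+01 -1.000e-02] 66.2
93.0 [-9.120e+00  1.314e+01 -1.000e-02] 69.2
```

View pics/s3.png

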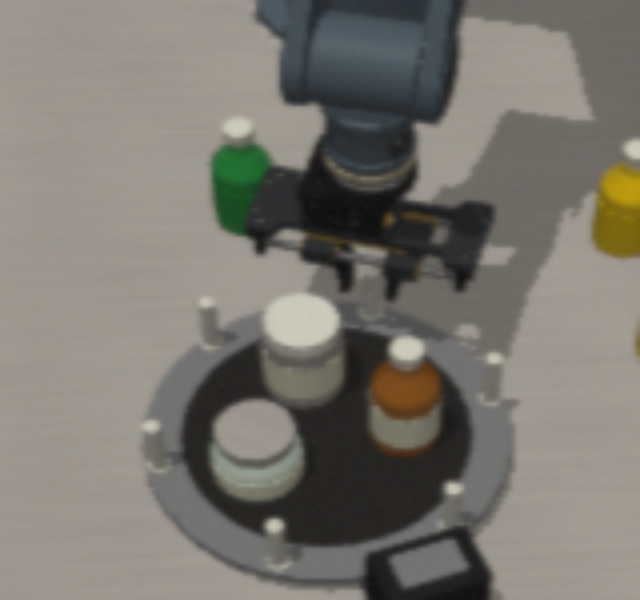

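The fingers straddle the post at about (370,295) in the crop. I'll push clockwise slowly.

apply_moves --steps '[[[-0.05,0.2,0,0,0,0.8,-0.3],[-0.08,0.4,0,0,0,1.6,-0.3],[-0.1,0.6,0,0,0,2.4,-0.3],[-0.12,0.83,0,0,0,3.2,-0.3],[-0.14,1.1,0,0,0,4.4,-0.3],[-0.18,1.5,0,0,0,6,-0.3],[-0.22,1.92,0,0,0,7.7,-0.3],[-0.27,2.28,0,0,0,9.2,-0.3],[-0.36,2.77,0,0,0,11.2,-0.3],[-0.47,3.24,0,0,0,13.2,-0.3],[-0.58,3.71,0,0,0,15.2,-0.3],[-0.72,4.19,0,0,0,17.2,-0.3],[-0.87,4.65,0,0,0,19.2,-0.3],[-1.04,5.11,0,0,0,21.2,-0.3],[-1.22,5.56,0,0,0,23.2,-0.3],[-1.42,6,0,0,0,25.2,-0.3],[-1.64,6.44,0,0,0,27.2,-0.3],[-1.87,6.88,0,0,0,29.2,-0.3],[-2.05,7.19,0,0,0,30.7,-0.3],[-2.18,7.4,0,0,0,31.7,-0.3]]]'

```text
time_s: 6.7
position: [0.5159, 0.0523, 0.0835]
tcp_rot: [[-0.648, 0.761, -0.0], [0.761, 0.648, 0.0], [0.0, -0.0, -1.0]]
force: [0.2, -1.1, -0.2]
opening: 0.35
grasp_force: 0.4
```

```bash
python3 - <<'E'
from h import *
s=bot.read_state(); d=s["position"][:2]-C; print(np.hypot(*d),np.degrees(np.arctan2(*d[::-1])))
for a in np.arange(129,84,-3.): print(a,*rel(a,.083,s=s))
im=bot.capture("top")
for n in("scene",):
    im2=bot.capture(n); u,v=proj(n,[*C,.1]).astype(int); a=cv2.resize(im2[v-80:v+60,u-70:u+70],(400,400))
u,v=proj("top",[*C,.1]).astype(int)
cv2.imwrite("pics/s4.png",np.hstack([cv2.resize(im[v-90:v+50,u-70:u+70],(400,400)),a])); print(u-70,v-90)
mk=amber(im,C); M=cv2.moments(mk,True); print(M['m00'],M['m10']/M['m00'],M['m01']/M['m00'])
E
```

```text
0.13993053398466 130.39682033386933
129.0 [0.   0.34 0.05] 1.4
126.0 [-0.03  1.07  0.05] 4.4
123.0 [-0.11  1.8   0.05] 7.4
120.0 [-0.22  2.53  0.05] 10.4
117.0 [-0.38  3.24  0.05] 13.4
114.0 [-0.56  3.95  0.05] 16.4
111.0 [-0.79  4.65  0.05] 19.4
108.0 [-1.05  5.33  0.05] 22.4
105.0 [-1.35  6.    0.04] 25.4
102.0 [-1.68  6.66  0.04] 28.4
99.0 [-2.05  7.29  0.04] 31.4
96.0 [-2.44  7.91  0.04] 34.4
93.0 [-2.87  8.5   0.04] 37.4
90.0 [-3.33  9.07  0.04] 40.4
87.0 [-3.82  9.62  0.04] 43.4
261 84
168.0 313.5952380952381 164.92857142857142
```

View pics/s4.png

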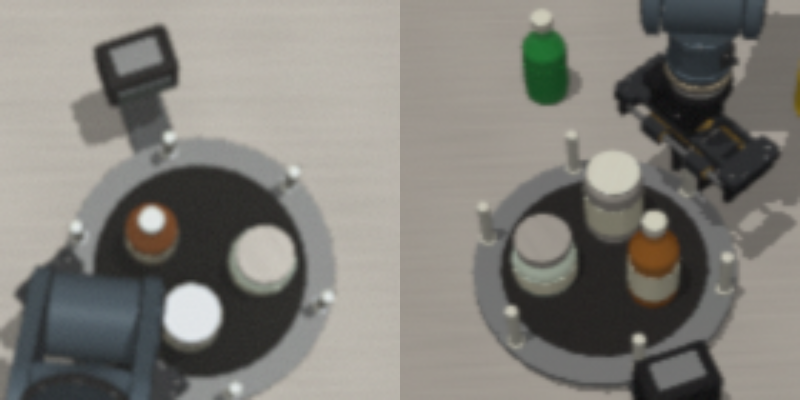

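All the goods are upright, and the deck has turned about 28°, with the bottle now at (152,225) in the left crop. I'll carry on to hand bearing 96°.

apply_moves --steps '[[[0,0.34,0,0,0,1.4,-0.3],[-0.01,0.7,0,0,0,2.9,-0.3],[-0.03,1.07,0,0,0,4.4,-0.3],[-0.08,1.55,0,0,0,6.4,-0.3],[-0.15,2.05,0,0,0,8.4,-0.3],[-0.22,2.53,0,0,0,10.4,-0.3],[-0.33,3,0,0,0,12.4,-0.3],[-0.44,3.48,0,0,0,14.4,-0.3],[-0.56,3.95,0,0,0,16.4,-0.3],[-0.71,4.42,0,0,0,18.4,-0.3],[-0.88,4.88,0,0,0,20.4,-0.3],[-1.05,5.33,0,0,0,22.4,-0.3],[-1.25,5.78,0,0,0,24.4,-0.3],[-1.46,6.22,0,0,0,26.4,-0.3],[-1.68,6.66,0,0,0,28.4,-0.3],[-1.86,6.97,0,0,0,29.9,-0.3],[-2.05,7.29,0,0,0,31.4,-0.3],[-2.18,7.5,0,0,0,32.4,-0.3],[-2.32,7.71,0,0,0,33.4,-0.3],[-2.44,7.91,0,0,0,34.4,-0.3]]]'

```text
time_s: 9.3
position: [0.5921, 0.0848, 0.0835]
tcp_rot: [[-0.105, 0.995, -0.0], [0.995, 0.105, -0.0], [-0.0, -0.0, -1.0]]
force: [-0.3, -0.5, -0.8]
opening: 0.345
grasp_force: 0.4
```

```bash
python3 - <<'E'
from h import *
s=bot.read_state(); d=s["position"][:2]-C; print(np.hypot(*d),np.degrees(np.arctan2(*d[::-1])))
for a in np.arange(99,84,-1.5): print(a,*rel(a,.083,s=s))
im=bot.capture("top")
for n in("scene",):
    im2=bot.capture(n); u,v=proj(n,[*C,.1]).astype(int); a=cv2.resize(im2[v-70:v+70,u-70:u+70],(400,400));print(u-70,v-70)
u,v=proj("top",[*C,.1]).astype(int)
cv2.imwrite("pics/s5.png",np.hstack([cv2.resize(im[v-90:v+50,u-70:u+70],(400,400)),a])); print(u-70,v-90)
E
```

```text
0.13985019158186396 95.9637082285674
99.0 [-0.   -0.74  0.05] -3.0
97.5 [ 0.01 -0.38  0.05] -1.5
96.0 [ 0.01 -0.01  0.05] 0.0
94.5 [0.01 0.36 0.05] 1.5
93.0 [-0.    0.72  0.05] 3.0
91.5 [-0.03  1.09  0.05] 4.5
90.0 [-0.06  1.45  0.05] 6.0
88.5 [-0.1   1.82  0.05] 7.5
87.0 [-0.16  2.18  0.05] 9.0
85.5 [-0.22  2.54  0.05] 10.5
244 144
261 84
```

View pics/s5.png

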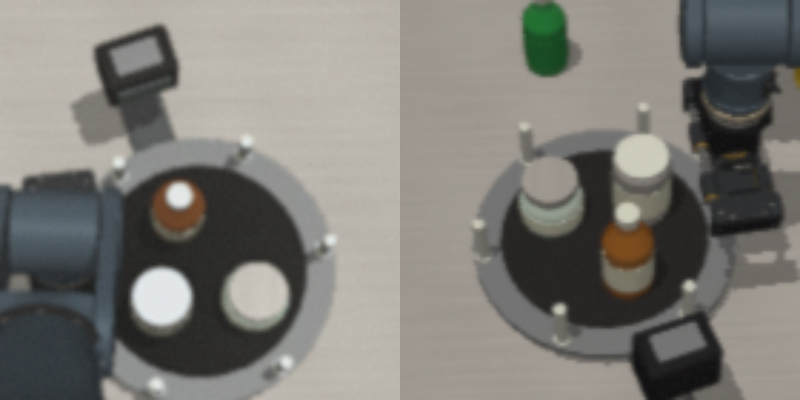

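The posts stand in the crop at about (119,165), (246,146), (328,242), (285,363) and (155,385). The bottle cap is at (180,195), and everything is upright.

```bash
cat >> h.py <<'E'
def brg(n,uv,z):
    d=ray(n,uv,z)-C; return round(float(np.degrees(np.arctan2(d[1],d[0]))),1),round(float(np.hypot(*d)),3)
E
python3 - <<'E'
from h import *
im=bot.capture("top"); f=lambda u,v:(261+u/2.857,84+v/2.857)
for p in[(119,165),(246,146),(328,242),(285,363),(155,385)]: print(brg("top",bright(im,f(*p)),.1))
print("cap",brg("top",bright(im,f(180,195),6),.17),brg("scene",bright(bot.capture("scene"),(244+628/2.857-400/2.857,144+212/2.857),6),.17))
print("scanner: face ctr",[brg("top",f(*p),.165) for p in((137,60),(136,58),(138,62))])
E
```

```text
(38.6, 0.14)
(-21.5, 0.14)
(-81.5, 0.141)
(-141.5, 0.14)
(158.6, 0.14)
cap (23.5, 0.063) (23.5, 0.065)
scanner: face ctr [(18.0, 0.211), (18.1, 0.213), (17.9, 0.209)]
```

apply_moves --steps '[[[0.01,0.18,0,0,0,0.75,-0.3],[0.01,0.36,0,0,0,1.5,-0.3],[0,0.6,0,0,0,2.5,-0.3],[-0.01,0.84,0,0,0,3.5,-0.3],[-0.03,1.09,0,0,0,4.5,-0.3],[-0.05,1.3,0,0,0,5.4,-0.3],[-0.06,1.45,0,0,0,6.0,-0.3],[-0.07,1.55,0,0,0,6.4,-0.3],[-0.07,1.55,0,0,0,6.4,-0.3],[-0.07,1.55,0,0,0,6.4,-0.3]]]'

```text
time_s: 10.75
position: [0.6077, 0.0859, 0.0836]
tcp_rot: [[0.006, 1.0, 0.001], [1.0, -0.006, 0.0], [0.0, 0.001, -1.0]]
force: [0.1, -1.1, -0.0]
opening: 0.35
grasp_force: 0.0
```

```bash
python3 - <<'E'
from h import *
s=bot.read_state(); d=s["position"][:2]-C; print(np.degrees(np.arctan2(*d[::-1])),s["force"])
im=bot.capture("top")
for a in (32.8,-27.2,-87.2,-147.2):
    print(brg("top",bright(im,proj("top",[*(C+.14*np.array([np.cos(np.radians(a)),np.sin(np.radians(a))])),.1])),.1))
for n in("top","scene"):
    q=proj(n,[*(C+.064*np.array([np.cos(.31),np.sin(.31)])),.17]); print("cap",brg(n,bright(bot.capture(n),q,6),.17))
# scanner direction from its window/head outline: grey top panel and dark head
g=im.max(2); u,v=map(int,proj("top",[*(C+.218*np.array([np.cos(.31),np.sin(.31)])),.165]))
cv2.imwrite("pics/s6.png",cv2.resize(im[v-25:v+60,u-40:u+45],(600,600),interpolation=cv2.INTER_CUBIC)); print(u-40,v-25)
E
```

```text
89.56057214038714 [ 0.11590397 -1.09010263 -0.03859806]
(32.6, 0.14)
(-27.6, 0.14)
(-87.7, 0.141)
(-147.7, 0.14)
cap (16.8, 0.063)
cap (17.5, 0.065)
268 77
```

View pics/s6.png

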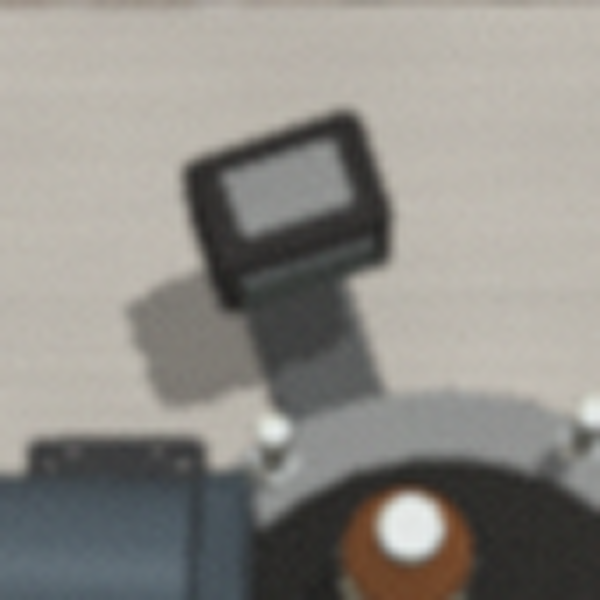

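The panel on the scanner head, at (286,188) in the crop, has a bearing of about 17.6°. The bottle is at about 17.2°, so it is squarely in front. I'll ease the finger off the post, lift, and back away.

apply_moves --steps '[[[0,-0.3,0,0,0,0,-0.3],[0,-0.6,0,0,0,0,-0.3],[0,-0.6,-1,0,0,0,-0.3],[0,-0.6,-3,0,0,0,-0.3],[0,-0.6,-6,0,0,0,-0.3],[0,-0.6,-11,0,0,0,-0.3],[0,-0.6,-16,0,0,0,-0.3],[0,-0.6,-22,0,0,0,-0.3],[0,-5,-24,0,0,0,-0.3],[0,-10,-24,0,0,0,-0.3],[0,-14,-24,0,0,0,-0.3],[0,-16,-24,0,0,0,-0.3],[0,-16,-24,0,0,0,-0.3],[0,-16,-24,0,0,0,-0.3]]]'

```text
time_s: 12.65
position: [0.4487, 0.0866, 0.3242]
tcp_rot: [[0.006, 1.0, 0.002], [1.0, -0.006, -0.0], [-0.0, 0.002, -1.0]]
force: [-0.4, -0.2, -0.0]
opening: 0.35
grasp_force: 0.0
```

```bash
python3 - <<'E'
from h import *
for n in("top","scene"):
    im=bot.capture(n); q=proj(n,[*(C+.064*np.array([np.cos(.31),np.sin(.31)])),.17]); print("cap",brg(n,bright(im,q,6),.17))
    if n=="top": print(brg(n,bright(im,proj(n,[*(C+.14*np.array([np.cos(-.48),np.sin(-.48)])),.1])),.1)); print("panel",brg(n,(308.5,103.6),.165))
    if n=="scene": cv2.imwrite("pics/s7.png",im)
E
```

```text
cap (16.8, 0.063)
(-27.6, 0.14)
panel (18.0, 0.215)
cap (17.6, 0.065)
```

View pics/s7.png

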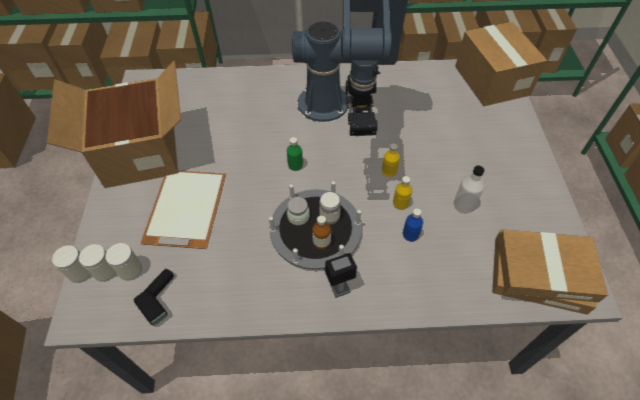

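The hand is clear, and the bottle at (321,232) stands upright in front of the scanner at (341,268). All other goods are undisturbed.

```bash
python3 -c "
from rig import bot
print(bot.hand_in())"
```

```text
the job is handed in; nothing more can be done
None
```

Job handed in: the turntable is at rest with the amber bottle upright in front of the scanner, within about 1° of its axis by the camera measurements; the other goods, the flask and the clipboard were not touched, and the hand is clear.

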